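# Seat the rolling mould and tighten its press to the click

### The arm

A 6-joint arm with a two-finger parallel gripper is mounted at the origin on the work surface. World frame = base frame: x ahead of the robot, y to its left, z up, the work surface at z = 0. Lengths are in mm, angles in rad, forces in N, time in s.
With the tool pointing down it reaches from about 275 to 750 mm from the base axis. Payload 10.2 kg.
Tool frame: the origin (TCP) lies at the very end of the fingers, on their centre line; the grasp point (between the pads) lies 19 mm behind it; z points along the fingers, y is the direction in which the jaws open and shut (so a half turn about z gives the same grasp; the last joint's range is limited). The gripper opens to 85 mm and grips with 20 to 120 N. Pads are 22 mm wide; open, the fingers measure 114 mm over their backs; the gripper's body (76 mm by 85 mm) begins 54 mm behind the grasp point. The pads swing forward as they close: fully open they stand 13 mm farther back than shut.
Start: joints at [-1.51, 0.313, 1.498, -0, 1.331, -0.223], TCP at [146.99, -504.009, 231.294] pointing down, gripper open.
Joint ranges: [-2.94, 2.94], [-0.97, 2.17], [0.19, 2.56], [-1.23, 4.37], [0.02, 3.11], [-2.88, 2.88]. Speed limits (rad/s): [2.39, 2.39, 3.01, 3.14, 3.14, 3.14].

### API

Orientations are given as a unit quaternion [w, x, y, z].
In Python, from rig import ctrl, eyes, order gives the robot as it stands.
- The arm moves only by the tool move_arm, never from a script. Its argument "deltas" is a list of rows, each a list of 6 numbers: the shift along the tool's x, y, z in cm, then the turn, a rotation vector about the tool's x, y, z in degrees. A call has exactly 10 rows; each row shifts and turns the commanded pose from where the row before left it, along the tool's axes as they then stand; what a row does not reach is not made up. A row lasts 1/10 s, in which the tool goes at most 50 mm and 8.59 degrees, less where a joint would pass 70% of its speed; a pose out of reach is approached as far as the arm can. A call is refused whole if a number of a shift passes 5 or a number of a turn 8.59, either way. A call with a gripper value outside its range is refused whole. "grip" is the finger opening in cm, from 0 to 8.54, set as the call begins (left out, the last holds). The fingers move at their own pace and stop on an object; "newtons" is the grip in N (left out, the last holds). Time passes only in rows, so rows that do not move let the fingers close, or fill a call up. It gives the time, the measured TCP pose, the force and the opening at its end, in the units of the state.
- ctrl.sense(): the state, without advancing time (a new reading comes with each control period).
- eyes.capture(name): name is "side" or "top" or "wrist"; returns the picture (400x640x3 uint8, blue, green, red); there is no depth.
- eyes.camera_params(name): a dict with "K" (3x3 intrinsics, pixels), "camera_from_world" (4x4, takes a point from world to camera coordinates). Camera axes: x right, y down, z forward; pixel columns grow to the right and rows downward; lengths in mm; the calibration is good to about 2 mm. A picture is of the moment at which its call begins: read the wrist's pose just before it. camera_params takes no time and is no camera call; for the wrist camera it gives the pose at the moment of the call.
- order.finish_job(): hands the job in, once; it reports no verdict.
The state is a dict: "time_s": time; "joints": joint angles; "dq": joint speeds; "tau": joint torques, N m; "eef_pos": TCP position; "ee_rot": TCP orientation; "force": force on the tool from outside, world axes, zero at the start; "wrist_torque": the same for the moment, N m; "grip_width": opening from 0.0 (shut) to 1.0 (fully open).
Only numpy, scipy, OpenCV 4.12 (cv2) and the standard library are available. Lean on these libraries where they do the work, as an engineer would, in place of code of your own. Each camera call takes 0.05 s, during which the arm holds its last target.

### The job

Push the wooden mould along its guides until it is fully home against the end stop of the press, without ramming it. Then swing the click wrench on the press screw clockwise (seen from above) by its handle until its hinge breaks over; stop there without forcing it on, and let go. Leave the jar, the tin and the tray alone.

Things in the scene. Friction and masses are not known exactly. Their poses are not given: they have to be found in the camera images.
- press: Fixed press. Origin on the table under the vertical screw axis; z up, y along the guide channel towards the end stop. Base plate 135 x 325 x 12 mm, y = -245 to +80 mm. Guide bars along it: inner faces at x = +-47.5 mm, 32 mm high over the table. Grey bridge over the channel, 151 (x) x 50 (y) mm, centred on the screw, top at 98 mm.
- stop (a point): Centre of the end stop's face that the mould must touch: 50 mm along +y from the press origin, 30 mm above the table; the steel stop block's top is 47 mm above the table. Axes as the press.
- mould: Loose ribbed wooden block 90 (x) x 180 (y) x 52 mm high, about 0.6 kg, on the base plate between the guides. Origin: centre of its underside; axes as the press. Starts 40 to 90 mm short of home, slides along +y under the bridge (3 to 8 N). Home: its end touches the stop, origin at y = -40 mm in the press frame. Guides leave it 2.5 mm either side.
- mould_end (a point): Centre of the mould's near end face (the face to push, facing -y of the press), 25 mm above the mould's underside, 37 mm above the table.
- wrench_head: Steel wrench head pinned on the press screw, cannot come off. Origin on the screw axis, 135 mm above the table; z up; the neck points along its -x, the vertical break-over hinge pin 45 mm along it. Clockwise from above tightens: the resistance rises, the screw stays where left. The set torque comes 0.4 to 1.0 rad from the start, where exactly is not known. Starts pointing towards the robot.
- grip (a point): Middle of the black rubber grip, 125 mm from the hinge pin, 170 mm from the screw axis when straight; x axis along the handle to the head. Grip 92 mm long, 20 wide, 22 high, its middle 135 mm above the table, only table below. Pushed here squarely it breaks over at about 11 N; the force then stops rising while the hinge bends.
- wrench_handle (a joint): Bend of the wrench's break-over hinge, rad: 0 straight. A preloaded spring holds it at 0 until the set torque, then it bends clockwise (the handle runs ahead of the head); well bent over is 0.08 or more, the hard stop is at 0.30. It springs back straight when let go.
- jar: Bystander: glass jar with steel lid, 60 mm across, 85 mm high, origin under its centre. Leave alone.
- tin: Bystander: plain metal tin, 56 mm across, 60 mm high, origin under its centre. Leave alone.
- tray: Bystander: small wooden tray with dark rods, 70 x 160 x 30 mm, origin under its centre. Leave alone.
Not all that is in view belongs to the job. What is meant by the mould is not pink, and is the larger of those in its own colour.

How it is judged (in metres and radians):
On the way, in this order (a step that is already met when the one before it is completed fails the run):
1. the mould is home against the end stop (within 2.5 mm), the wrench not yet broken over (y of mould in the frame of press above -0.0425 m and value of joint wrench_handle below 0.04 rad), for 0.2 s.
2. the wrench is broken over (hinge bent 0.08 rad or more) with the mould home (value of joint wrench_handle above 0.08 rad and y of mould in the frame of press above -0.0425 m), for 0.05 s.
At the end, for the whole second after the job is handed in: The mould lies home in the guides within 2.5 mm of the end stop and at rest; the wrench has broken over, has been let go and has sprung straight again (under 0.04 rad), the screw at rest (all of step 1 and z of mould in the frame of press below 0.015 m and linear speed of mould below 0.01 m/s and angular speed of wrench_head below 0.05 rad/s); the robot touches nothing.
It fails at once if the wrench is forced on to the end of its break-over (hinge bent past 0.26 rad) (value of joint wrench_handle above 0.26 rad).
It fails at once if the wrench is pushed with more than 24 N (contact force between the fingers and wrench_head above 24 N).
It fails at once if the mould is pushed with more than 40 N (rammed) (contact force between the fingers and mould above 40 N).
It fails at once if a bystander is moved more than 20 mm (distance of any of jar, tin, tray from where it was at the start of the episode above 0.02 m).
It also fails if it takes over 64 s, if anything falls off the work surface, if the arm or the gripper's body presses on something with over 40 N, if the wrist force passes 120 N, or if a joint passes its speed limit or range.

## Working session

There is one attempt and no reset: what is moved stays moved. The work goes in short steps, Python scripts to look and compute and a tool call to move; the robot and the scene stay as the last step left them, time stands still between calls to the robot, and variables do not carry over. Pictures are saved under pics/ and viewed, and the job is handed in when it is done.

Besides the shell and the picture viewer there is one more tool, called as name(argument=value, ...) on one line, values as JSON. move_arm: Moves the arm, as the interface text tells. Its arguments: {"type":"object","properties":{"deltas":{"type":"array"},"grip":{"type":"number"},"newtons":{"type":"number"}},"required":["deltas"]}

```bash
ls; mkdir -p pics; python3 - <<'E'
from rig import ctrl,eyes,order
import cv2
s=ctrl.sense();print(s)
for n in("side","top","wrist"):
    p=eyes.camera_params(n);print(n,p)
    cv2.imwrite(f"pics/{n}0.png",eyes.capture(n))
E
```

```text
pics
{'time_s': 0.0, 'joints': array([-1.51038611e+00,  3.13485441e-01,  1.49843026e+00,  3.43920464e-06,
        1.33099334e+00, -2.23401010e-01]), 'dq': array([-0.00129974,  0.00184486, -0.00029392,  0.00075135,  0.00081269,
       -0.00090324]), 'tau': array([-1.77986194e-04, -4.12267506e+01, -2.59741116e+01, -1.93599399e-04,
        4.14141890e-03,  3.94868820e-06]), 'eef_pos': array([ 146.98170534, -503.74332526,  230.71950714]), 'ee_rot': array([-6.55874506e-04,  9.89948127e-01,  1.41429392e-01,  5.52450877e-05]), 'force': array([0.17397456, 0.61078018, 0.306104  ]), 'wrist_torque': array([0.02268751, 0.00328666, 0.01166803]), 'grip_width': 1.0001523912872374}
side {'K': array([[361.72191418,   0.        , 315.9414179 ],
       [  0.        , 361.72191418, 202.31698086],
       [  0.        ,   0.        ,   1.        ]]), 'camera_from_world': array([[-7.80998070e-01, -6.24393443e-01,  1.32228112e-02,
         4.69049995e+02],
       [-4.92985918e-01,  6.03357560e-01, -6.26836933e-01,
         2.99561400e+02],
       [ 3.83414788e-01, -4.96077095e-01, -7.79038264e-01,
         
[... 461 characters left out ...]
      [ 5.68759895e-02,  1.68052533e-02, -9.98239803e-01,
         9.31108642e+02],
       [ 0.00000000e+00,  0.00000000e+00,  0.00000000e+00,
         1.00000000e+00]])}
wrist {'K': array([[287.33751708,   0.        , 317.33258688],
       [  0.        , 287.33751708, 202.34886436],
       [  0.        ,   0.        ,   1.        ]]), 'camera_from_world': array([[ 2.79030681e-01, -9.60280418e-01, -1.84313089e-03,
        -5.24655343e+02],
       [-9.21910331e-01, -2.68417569e-01,  2.79344500e-01,
        -3.48678308e+01],
       [-2.68743782e-01, -7.62464846e-02, -9.60189176e-01,
         3.79740725e+02],
       [ 0.00000000e+00,  0.00000000e+00,  0.00000000e+00,
         1.00000000e+00]])}
```

View pics/top0.png

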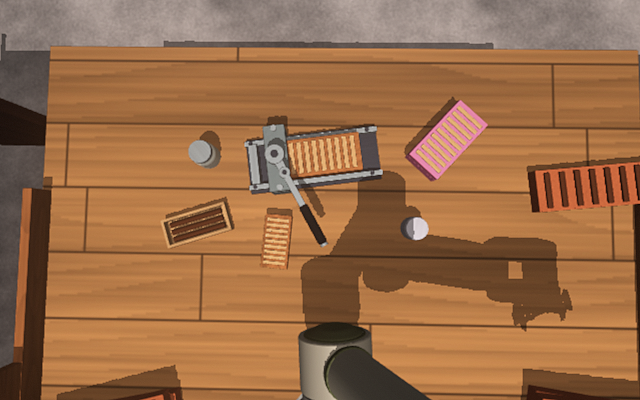

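View pics/side0.png

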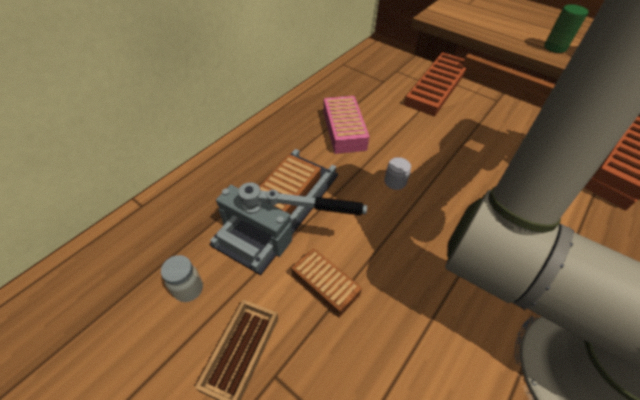

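The top view shows three ribbed-block candidates: one in the press (325,155), a pink one (448,140), and a small wooden one (276,240). The block in the press fits, because it isn't pink and it's the larger of the two wood-coloured ones. I'll confirm it in an enlarged crop.

```bash
python3 - <<'E'
import cv2
a=cv2.imread("pics/top0.png")
cv2.imwrite("pics/crop0.png",cv2.resize(a[110:260,235:395],None,fx=5,fy=4*1.0,interpolation=cv2.INTER_CUBIC)[:600])
E
```

```text
(no output)
```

View pics/crop0.png

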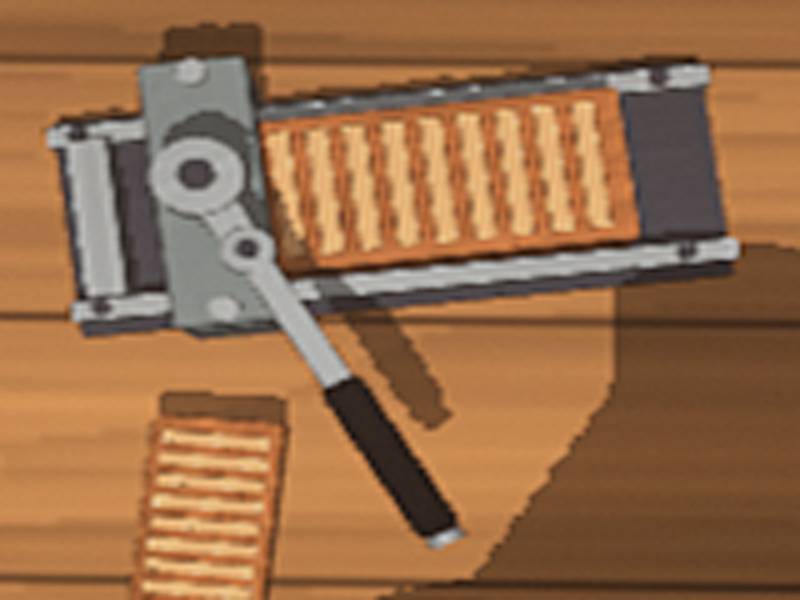

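View pics/wrist0.png

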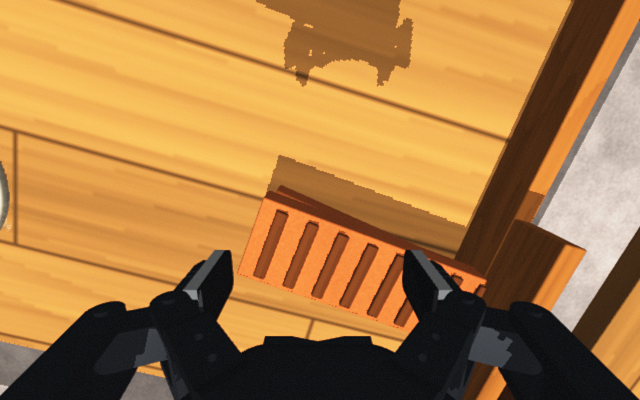

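The crop confirms it: the mould is in the press, with its near end at about x≈335 px in the top view. The wrench grip runs from crop (340,385) to (440,530). Next I'll measure.

```bash
cat > h.py <<'E'
import numpy as np,cv2
from rig import ctrl,eyes,order
def ray(n,uv,z,p=None):
    p=p or eyes.camera_params(n);T=p["camera_from_world"];R=T[:3,:3];c=-R.T@T[:3,3]
    d=R.T@np.linalg.inv(p["K"])@np.array([uv[0],uv[1],1.]);return c+d*(z-c[2])/d[2]
def proj(n,X):
    p=eyes.camera_params(n);T=p["camera_from_world"];v=p["K"]@(T[:3,:3]@np.array(X,float)+T[:3,3]);return v[:2]/v[2]
E
python3 - <<'E'
from h import *
f=lambda x,y,z:ray("top",(x/5+235-.4,y/4+110-.4),z).round(1)
print("screw z135/150",f(196,173,135),f(196,173,150))
for nm,x,y,z in [("barTR",710,75,32),("barBR",738,248,32),("barTL",50,133,32),("barBL",75,308,32),("mR",615,90,64),("mR",640,237,64),("bridge TL",140,68,98),("bridgeTR",245,58,98),("bridge BL",178,328,98),("br BR",280,322,98),("stopTL",68,140,47),("stopBL",95,298,47),("stopTR",105,138,47),("stopBR",128,292,47),("pin",247,248,140),("gripstart",340,385,146),("gripend",440,532,146),("smallblk",215,420,36),("jar?",0,0,0)]: print(nm,f(x,y,z))
print("jar2",ray("top",(415,228),60)," ",ray("top",(201,152),85),"tray",ray("top",(197,223),30))
import cv2
im=cv2.imread("pics/top0.png");m=((im.max(2)<60)).astype('uint8')*255
n,l,s,c=cv2.connectedComponentsWithStats(m)
for i in range(1,n):
    if s[i,4]>60: print(s[i],c[i])
E
```

```text
screw z135/150 [652.  148.3 135. ] [649.3 146.6 150. ]
barTR [733.3 -89.4  32. ]
barBR [ 627.6 -103.3   32. ]
barTL [694.4 231.8  32. ]
barBL [587.3 217.2  32. ]
mR [716. -40.  64.]
mR [629.3 -52.2  64. ]
bridge TL [718.5 179.1  98. ]
bridgeTR [724.7 131.4  98. ]
bridge BL [570.7 158.9  98. ]
br BR [574.6 113.   98. ]
stopTL [687.1 220.2  47. ]
stopBL [592.1 205.1  47. ]
stopTR [688.5 202.4  47. ]
stopBR [595.9 189.4  47. ]
pin [610.8 125.  140. ]
gripstart [537.5  83.8 146. ]
gripend [460.7  40.6 146. ]
smallblk [520.3 147.5  36. ]
jar? [785.9 265.4   0. ]
jar2 [ 493.02112158 -174.89743662   60.        ]   [661.16999183 321.92632739  85.        ] tray [497.49360904 343.2643137   30.        ]
[   0   98   46   48 1743] [ 20.54446357 125.17326449]
[528 172  11  40 253] [533.02766798 191.89328063]
[360 175  21   6  63] [371.20634921 177.57142857]
[300 205  26  39 355] [312.51549296 223.92394366]
[634 204   6 161 506] [637.55533597 262.04940711]
[ 45 221   5  56  97] [ 46.62886598 245.98969072]
[ 25 243   6  90 139] [ 27.25899281 288.87769784]
[454 258 102   3 118] [506.16101695 258.43220339]
[  21  315   24   85 1060] [ 32.31886792 367.53207547]
[ 299  322   71   22 1093] [334.58188472 333.02378774]
[ 324  346  106   54 2785] [370.22513465 376.39281867]
[  0 363  21  37 681] [  9.4743025  381.61086637]
[521 385 119  15 647] [563.89335394 394.99690881]
[133 392  30   8  63] [146.85714286 395.12698413]
```

```bash
cat >> h.py <<'E'
from scipy.spatial.transform import Rotation as Ro
def tool():
    s=ctrl.sense();q=s["ee_rot"];return s,Ro.from_quat([q[1],q[2],q[3],q[0]]).as_matrix()
O=np.array([650.3,146.]);yaw=.123
Y=np.array([-np.sin(yaw),np.cos(yaw)]);X=np.array([np.cos(yaw),np.sin(yaw)])
def go(t,ang=None):
    s,R=tool();print("t",s["time_s"],"pos",s["eef_pos"].round(1),"F",s["force"].round(1),"yaw",np.degrees(np.arctan2(R[1,0],R[0,0])).round(1),"zax",R[:,2].round(3),"gw",round(s["grip_width"],2))
    if t is not None: print("need tool cm",(R.T@(np.array(t)-s["eef_pos"])/10).round(2))
def pxy(x,y,z): return np.r_[O+x*X+y*Y,z]
E
python3 - <<'E'
from h import *
s,R=tool();T=eyes.camera_params("wrist")["camera_from_world"];c=-T[:3,:3].T@T[:3,3]
print("cam in tool",R.T@(c-s["eef_pos"]))
go(pxy(-1,-225,150));print(pxy(-1,-225,150))
E
```

```text
cam in tool [  72.07576827    0.47873029 -142.5692803 ]
t 0.15 pos [ 147.  -503.8  230.9] F [ 0.3 -0.1  0.4] yaw 16.3 zax [-0.     0.001 -1.   ] gw 1.0
need tool cm [ 62.81 -26.09   8.12]
[676.91282522 -77.42282232 150.        ]
```

move_arm(deltas=[[0,0,0,0,0,-8.07],[0,0,0,0,0,-8.07],[0,0,0,0,0,-8.07],[0,0,0,0,0,-8.07],[0,0,0,0,0,-8.07],[0,0,0,0,0,-8.07],[0,0,0,0,0,-8.07],[0,0,0,0,0,-8.07],[0,0,0,0,0,-8.07],[0,0,0,0,0,-8.07]], grip=0)

```text
time_s: 1.15
eef_pos: [147.0, -503.9, 231.0]
ee_rot: [-0.0, 0.661, 0.751, 0.0]
force: [0.5, -0.7, -0.5]
grip_width: 0.001
```

```bash
python3 -c "
from h import *
go(pxy(-1,-225,150))"
```

```text
t 1.15 pos [ 147.  -503.9  231. ] F [ 0.5 -0.7 -0.5] yaw 97.3 zax [-0.     0.001 -1.   ] gw 0.0
need tool cm [35.57 57.98  8.13]
```

move_arm(deltas=[[2.4,3.8,0.3,0,0,0],[2.4,3.8,0.3,0,0,0],[2.4,3.8,0.3,0,0,0],[2.4,3.8,0.3,0,0,0],[2.4,3.8,0.3,0,0,0],[2.4,3.8,0.3,0,0,0],[2.4,3.8,0.3,0,0,0],[2.4,3.8,0.3,0,0,0],[2.4,3.8,0.3,0,0,0],[2.4,3.8,0.3,0,0,0]])

```text
time_s: 2.15
eef_pos: [496.3, -218.2, 201.1]
ee_rot: [-0.0, 0.663, 0.749, -0.0]
force: [-0.2, -1.1, 0.4]
grip_width: -0.002
```

```bash
python3 -c "
from h import *
go(pxy(-1,-225,110))"
```

```text
t 2.15 pos [ 496.3 -218.2  201.1] F [-0.2 -1.1  0.4] yaw 97.0 zax [-0.  0. -1.] gw -0.0
need tool cm [11.78 19.64  9.1 ]
```

move_arm(deltas=[[2.0,3.3,0.2,0,0,0],[2.0,3.3,0.2,0,0,0],[2.0,3.3,0.6,0,0,0],[2.0,3.3,1,0,0,0],[2.0,3.2,1.2,0,0,0],[1.8,3.2,1.2,0,0,0],[0,0,1.5,0,0,0],[0,0,1.5,0,0,0],[0,0,1.2,0,0,0],[0,0,0,0,0,0]])

```text
time_s: 3.15
eef_pos: [674.5, -78.7, 113.3]
ee_rot: [-0.002, 0.663, 0.749, -0.001]
force: [0.3, -0.5, -0.1]
grip_width: -0.003
```

```bash
python3 -c "
from h import *
go(pxy(-1,-225,30))
for n in('top','wrist'): cv2.imwrite(f'pics/{n}1.png',eyes.capture(n))
a=cv2.imread('pics/top1.png');cv2.imwrite('pics/crop1.png',cv2.resize(a[100:250,235:435],None,fx=4,fy=4,interpolation=cv2.INTER_CUBIC))"
```

```text
t 3.15 pos [674.5 -78.7 113.3] F [ 0.3 -0.5 -0.1] yaw 96.9 zax [-0.003  0.001 -1.   ] gw -0.0
need tool cm [0.09 0.29 8.33]
```

View pics/wrist1.png

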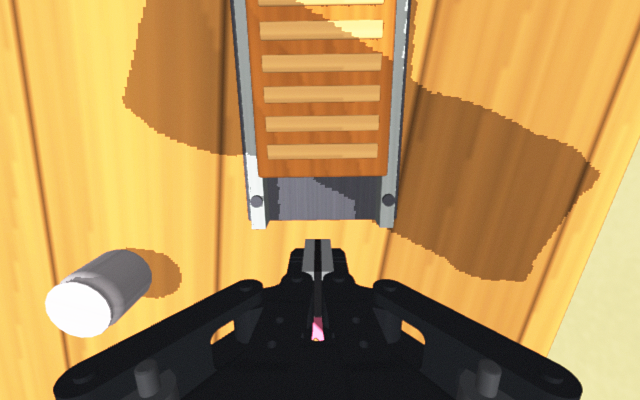

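View pics/crop1.png

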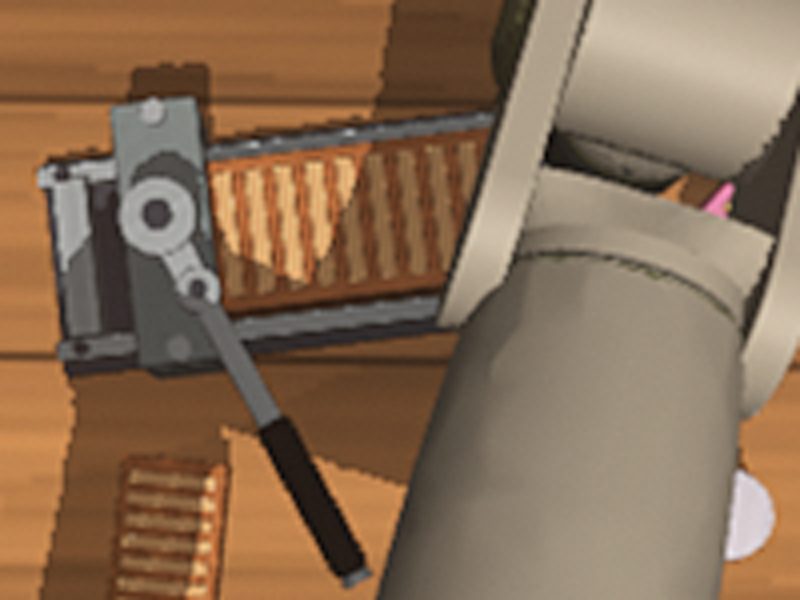

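```bash
python3 -c "
from h import *
for nm,u,z in [('mouldTL',(261,176),64),('mouldTR',(387,176),64),('baseL',(266,222),12),('baseR',(386,220),12)]:
    w=ray('wrist',u,z);print(nm,w.round(1),'press',((w[:2]-O)@X).round(1),((w[:2]-O)@Y).round(1))
s,R=tool();p=s['eef_pos'][:2]-O;print(p@X,p@Y)
print(proj('wrist',s['eef_pos']))
"
```

```text
mouldTL [634.2 -50.7  64. ] press -40.2 -193.3
mouldTR [720.  -40.4  64. ] press 46.3 -193.5
baseL [ 632.4 -103.9   12. ] press -48.4 -245.8
baseR [740.5 -88.9  12. ] press 60.7 -244.2
-2.6531216286912103 -226.45860690747915
[315.41845227 253.9488457 ]
```

move_arm(deltas=[[0.1,0.4,1.2,0,0,0],[0,0,1.2,0,0,0],[0,0,1.2,0,0,0],[0,0,1.2,0,0,0],[0,0,1.2,0,0,0],[0,0,1.2,0,0,0],[0,0,1.0,0,0,0],[0.3,0,0.2,0,0,0],[0.5,0,0,0,0,0],[0.5,0,0,0,0,0]])

```text
time_s: 4.25
eef_pos: [677.9, -64.0, 31.9]
ee_rot: [0.0, 0.663, 0.749, 0.0]
force: [0.1, 0.5, 0.5]
grip_width: -0.003
```

```bash
python3 -c "
from h import *
go(pxy(1,-141,30))
cv2.imwrite('pics/wrist2.png',eyes.capture('wrist'));cv2.imwrite('pics/side2.png',eyes.capture('side'))"
```

```text
t 4.25 pos [677.9 -64.   31.9] F [0.1 0.5 0.5] yaw 97.0 zax [ 0.001 -0.    -1.   ] gw -0.0
need tool cm [ 7.08 -0.07  0.19]
```

View pics/wrist2.png

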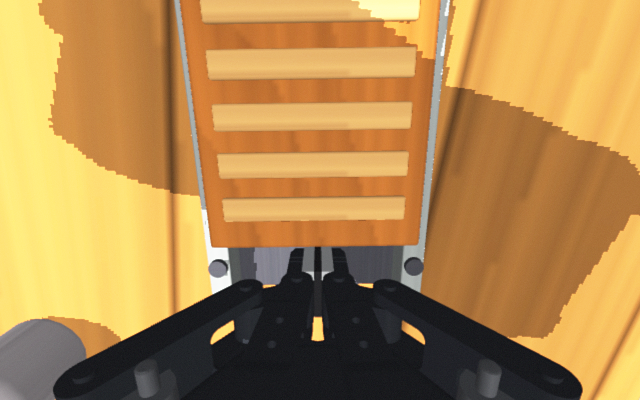

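View pics/side2.png

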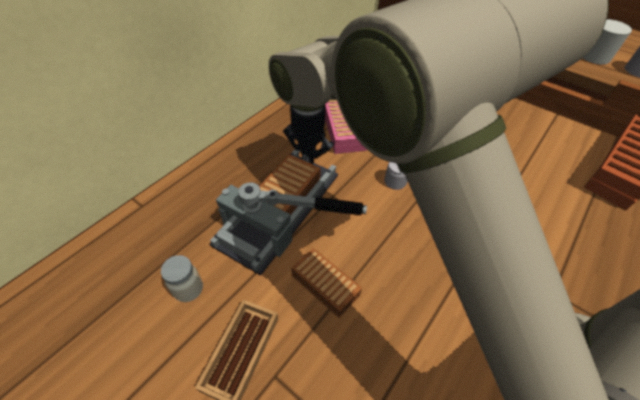

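The fingers sit behind the middle of the mould's near end (wrist 316,246), so I'll push.

move_arm(deltas=[[0.3,0,0.1,0,0,0],[0.4,0,0.1,0,0,0],[0.5,0,0,0,0,0],[0.6,0,0,0,0,0],[0.6,0,0,0,0,0],[0.6,0,0,0,0,0],[0.6,0,0,0,0,0],[0.6,0,0,0,0,0],[0.5,0,0,0,0,0],[0.4,0,0,0,0,0]])

```text
time_s: 5.35
eef_pos: [671.5, -13.7, 29.4]
ee_rot: [0.0, 0.663, 0.749, -0.0]
force: [0.2, -5.2, 0.6]
grip_width: -0.0
```

```bash
python3 -c "
from h import *
go(pxy(1,-141,30))
s,R=tool();print((s['eef_pos'][:2]-O)@Y)"
```

```text
t 5.35 pos [671.5 -13.7  29.4] F [ 0.2 -5.2  0.6] yaw 97.0 zax [ 0.    -0.001 -1.   ] gw -0.0
need tool cm [ 2.01 -0.05 -0.06]
-161.11772362519804
```

move_arm(deltas=[[0.15,0,0,0,0,0],[0.15,0,0,0,0,0],[0.15,0,0,0,0,0],[0.15,0,0,0,0,0],[0.15,0,0,0,0,0],[0.15,0,0,0,0,0],[0.15,0,0,0,0,0],[0.1,0,0,0,0,0],[0.1,0,0,0,0,0],[0.1,0,0,0,0,0]])

```text
time_s: 6.35
eef_pos: [669.9, -0.7, 29.4]
ee_rot: [0.0, 0.663, 0.749, -0.0]
force: [0.4, -5.1, 0.9]
grip_width: -0.006
```

```bash
python3 -c "
from h import *
go(pxy(1,-141,30))
s,R=tool();print((s['eef_pos'][:2]-O)@Y)
im=eyes.capture('top');cv2.imwrite('pics/top3.png',im)
w=eyes.capture('wrist');cv2.imwrite('pics/wrist3.png',w)
cv2.imwrite('pics/crop3.png',cv2.resize(im[100:250,235:435],None,fx=4,fy=4,interpolation=cv2.INTER_CUBIC))"
```

```text
t 6.35 pos [669.9  -0.7  29.4] F [ 0.4 -5.1  0.9] yaw 96.9 zax [ 0. -0. -1.] gw -0.01
need tool cm [ 0.7  -0.05 -0.06]
-148.0221910819707
```

View pics/crop3.png

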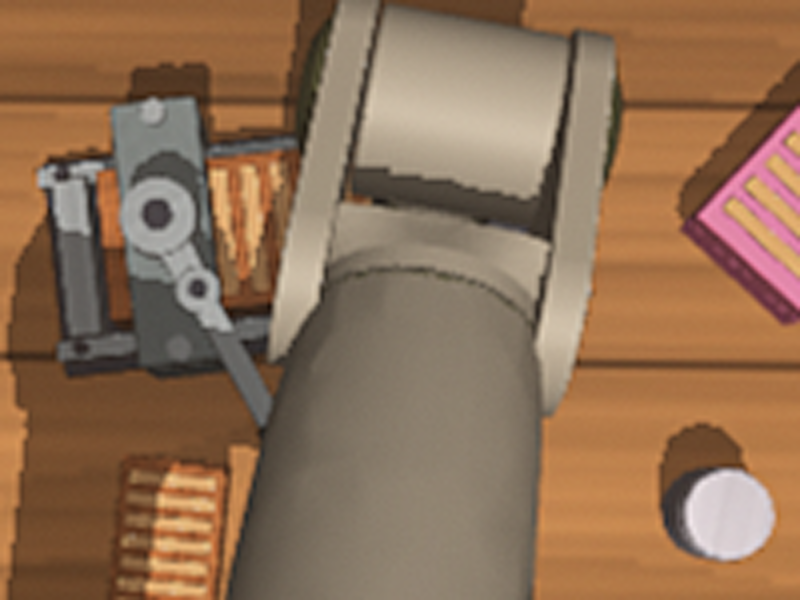

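View pics/wrist3.png

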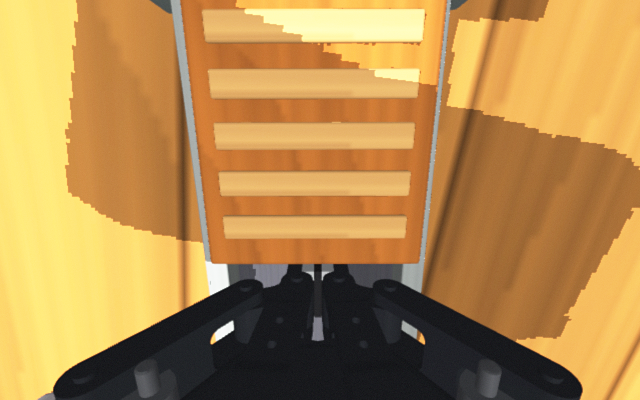

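move_arm(deltas=[[0.06,0,0,0,0,0],[0.06,0,0,0,0,0],[0.06,0,0,0,0,0],[0.06,0,0,0,0,0],[0.06,0,0,0,0,0],[0.05,0,0,0,0,0],[0.05,0,0,0,0,0],[0.05,0,0,0,0,0],[0.05,0,0,0,0,0],[0,0,0,0,0,0]])

```text
time_s: 7.45
eef_pos: [669.3, 4.3, 29.4]
ee_rot: [0.0, 0.663, 0.749, -0.0]
force: [0.9, -4.4, 1.5]
grip_width: -0.001
```

```bash
python3 -c "
from h import *
go(pxy(1,-141,30))
s,R=tool();print((s['eef_pos'][:2]-O)@Y)"
```

```text
t 7.45 pos [669.3   4.3  29.4] F [ 0.9 -4.4  1.5] yaw 97.0 zax [ 0. -0. -1.] gw -0.0
need tool cm [ 0.2  -0.05 -0.06]
-142.9552825000497
```

move_arm(deltas=[[0.03,0,0,0,0,0],[0.03,0,0,0,0,0],[0.03,0,0,0,0,0],[0.03,0,0,0,0,0],[0.03,0,0,0,0,0],[0.03,0,0,0,0,0],[0.03,0,0,0,0,0],[0.02,0,0,0,0,0],[0.02,0,0,0,0,0],[0,0,0,0,0,0]])

```text
time_s: 8.45
eef_pos: [669.0, 6.7, 29.4]
ee_rot: [0.0, 0.663, 0.749, -0.0]
force: [0.2, -6.2, 0.4]
grip_width: -0.003
```

```bash
python3 -c "
from h import *
go(None)
s,R=tool();print((s['eef_pos'][:2]-O)@Y)"
```

```text
t 8.45 pos [669.    6.7  29.4] F [ 0.2 -6.2  0.4] yaw 96.9 zax [ 0. -0. -1.] gw -0.0
-140.52663824088737
```

move_arm(deltas=[[0.03,0,0,0,0,0],[0.03,0,0,0,0,0],[0.03,0,0,0,0,0],[0.03,0,0,0,0,0],[0.03,0,0,0,0,0],[0.02,0,0,0,0,0],[0.02,0,0,0,0,0],[0.02,0,0,0,0,0],[0,0,0,0,0,0],[0,0,0,0,0,0]])

```text
time_s: 9.45
eef_pos: [669.2, 7.3, 29.4]
ee_rot: [0.001, 0.663, 0.748, -0.0]
force: [3.0, -11.9, -0.4]
grip_width: -0.001
```

```bash
python3 -c "
from h import *
go(None)
s,R=tool();print((s['eef_pos'][:2]-O)@Y)
im=eyes.capture('top');cv2.imwrite('pics/top4.png',im)
cv2.imwrite('pics/crop4.png',cv2.resize(im[120:210,240:320],None,fx=6,fy=6,interpolation=cv2.INTER_CUBIC))"
```

```text
t 9.45 pos [669.2   7.3  29.4] F [  3.  -11.9  -0.4] yaw 96.9 zax [ 0.001 -0.002 -1.   ] gw -0.0
-139.92796371062298
```

View pics/crop4.png

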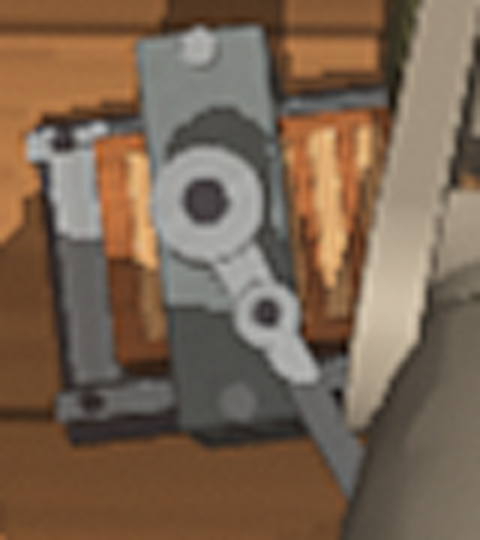

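The force has risen to 12 N while the tool hardly moved, and the picture shows no gap at the stop (crop x≈105). I'll add a small nudge to make sure the mould is seated.

move_arm(deltas=[[0.03,0,0,0,0,0],[0.03,0,0,0,0,0],[0.03,0,0,0,0,0],[0.03,0,0,0,0,0],[0,0,0,0,0,0],[0,0,0,0,0,0],[0,0,0,0,0,0],[0,0,0,0,0,0],[0,0,0,0,0,0],[0,0,0,0,0,0]])

```text
time_s: 10.5
eef_pos: [669.6, 7.5, 29.6]
ee_rot: [0.002, 0.663, 0.748, -0.0]
force: [5.2, -15.8, -2.1]
grip_width: 0.0
```

```bash
python3 -c "
from h import *
go(None)
s,R=tool();print((s['eef_pos'][:2]-O)@Y)"
```

```text
t 10.5 pos [669.6   7.5  29.6] F [  5.2 -15.8  -2.1] yaw 96.9 zax [ 0.003 -0.004 -1.   ] gw 0.0
-139.83303767096234
```

move_arm(deltas=[[-0.5,0,0,0,0,0],[-1,0,0,0,0,0],[-1,0,0,0,0,0],[-1,0,-1,0,0,0],[0,0,-3,0,0,0],[0,0,-3.5,0,0,0],[0,0,-3.5,0,0,0],[0,0,-3.5,0,0,0],[0,0,-2,0,0,0],[0,0,0,0,0,0]])

```text
time_s: 11.5
eef_pos: [673.8, -25.1, 198.6]
ee_rot: [0.003, 0.663, 0.749, 0.002]
force: [-0.5, 0.1, -1.0]
grip_width: -0.003
```

```bash
python3 -c "
from h import *
g=ray('top',(312.5,223.9),144)[:2];g2=(ray('top',(235+340/5-.4,110+385/4-.4),146)+ray('top',(235+436/5-.4,110+528/4-.4),146))[:2]/2
pin=ray('top',(235+247/5-.4,110+248/4-.4),142)[:2]
print(g,g2,pin)
for p in(g,g2,pin): d=p-O;print(np.hypot(*d),np.degrees(np.arctan2(d[1],d[0]))%360)
phi=np.arctan2(*(g-O)[::-1]);n=np.array([np.sin(phi),-np.cos(phi)]);c=O+170*np.array([np.cos(phi),np.sin(phi)])
print('n yaw',np.degrees(np.arctan2(n[1],n[0])),c)
t=c-36*n;print(t);go(np.r_[t,185])
"
```

```text
[499.66245832  62.36158143] [500.14521638  63.04323491] [610.51895299 124.84124673]
172.29931521345114 209.04032993404664
171.54673974805888 208.91955322132983
45.058013063851206 208.0076295530123
n yaw 119.04032993404665 [501.67269958  63.47772683]
[519.14800448  32.00371027]
t 11.5 pos [673.8 -25.1 198.6] F [-0.5  0.1 -1. ] yaw 97.0 zax [ 0.007 -0.001 -1.   ] gw -0.0
need tool cm [  7.54 -14.67   1.25]
```

move_arm(deltas=[[1.3,-2.4,0,0,0,0],[1.3,-2.5,0,0,0,0],[1.3,-2.5,0,0,0,0],[1.3,-2.5,0,0,0,0],[1.2,-2.4,0,0,0,0],[1.1,-2.4,0,0,0,0],[0,0,0,0,0,-5.5],[0,0,0,0,0,-5.5],[0,0,0,0,0,-5.5],[0,0,0,0,0,-5.5]])

```text
time_s: 12.5
eef_pos: [517.3, 32.0, 193.5]
ee_rot: [-0.001, 0.506, 0.862, -0.0]
force: [-0.5, 0.2, -0.5]
grip_width: -0.007
```

```bash
python3 -c "
from h import *
go([519.1,32,115])
for n in ('top','wrist','side'): cv2.imwrite(f'pics/{n}5.png',eyes.capture(n))
"
```

```text
t 12.5 pos [517.3  32.  193.5] F [-0.5  0.2 -0.5] yaw 119.2 zax [-0.002  0.    -1.   ] gw -0.01
need tool cm [-0.1   0.17  7.85]
```

View pics/wrist5.png

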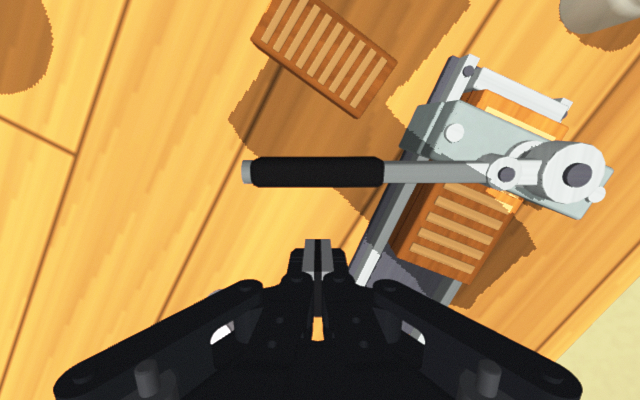

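View pics/top5.png

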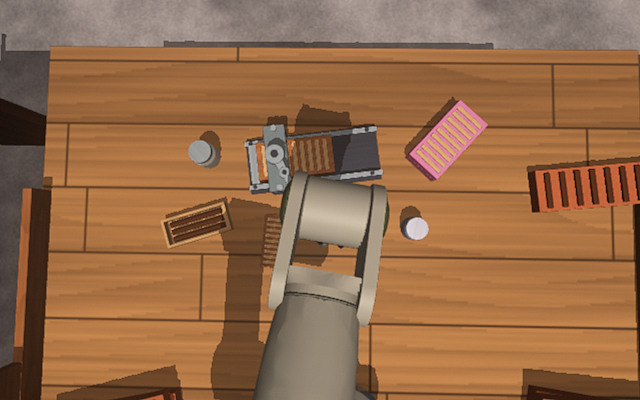

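View pics/side5.png

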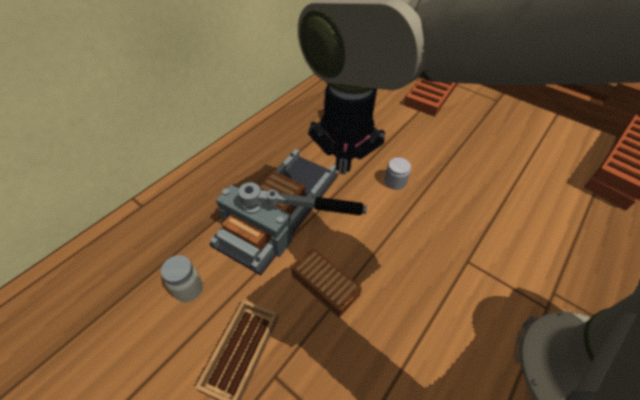

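move_arm(deltas=[[0,0.1,0.9,0,0,0],[0,0,1,0,0,0],[0,0,1,0,0,0],[0,0,1,0,0,0],[0,0,1,0,0,0],[0,0,1,0,0,0],[0,0,1,0,0,0],[0.3,0,0.8,0,0,0],[0.4,0,0.1,0,0,0],[0.4,0,0,0,0,0]])

```text
time_s: 13.65
eef_pos: [513.1, 42.6, 116.2]
ee_rot: [-0.0, 0.508, 0.861, -0.0]
force: [0.5, 1.4, -0.7]
grip_width: 0.001
```

```bash
python3 -c "
from h import *
go([519.1,32,115])
for n in ('wrist',): cv2.imwrite(f'pics/{n}6.png',eyes.capture(n))
"
```

```text
t 13.65 pos [513.1  42.6 116.2] F [ 0.5  1.4 -0.7] yaw 119.0 zax [-0.  0. -1.] gw 0.0
need tool cm [-1.22  0.01  0.12]
```

View pics/wrist6.png

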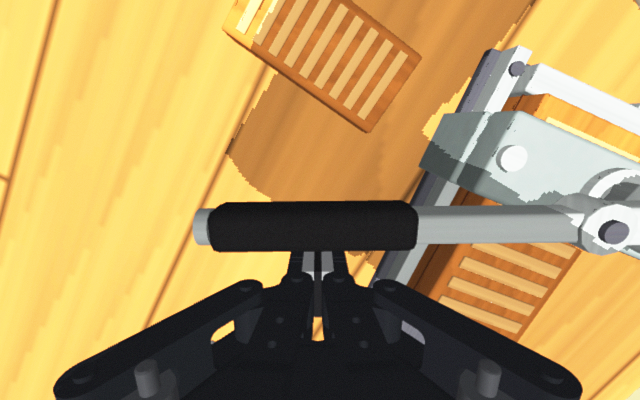

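move_arm(deltas=[[0.1,0,0,0,0,0],[0.1,0,0,0,0,0],[0.1,0,0,0,0,0],[0.17,-0.02,0,0,0,0.573],[0.25,-0.03,0,0,0,0.86],[0.25,-0.03,0,0,0,0.86],[0.25,-0.03,0,0,0,0.86],[0.25,-0.03,0,0,0,0.86],[0.25,-0.03,0,0,0,0.86],[0.25,-0.03,0,0,0,0.86]])

```text
time_s: 14.7
eef_pos: [502.5, 59.0, 116.3]
ee_rot: [0.0, 0.551, 0.835, -0.0]
force: [1.4, -5.8, 0.6]
grip_width: 0.002
```

```bash
cat >> h.py <<'E'
def st():
    go(None);s,R=tool();d=s["eef_pos"][:2]-O
    c=R.T@np.r_[O-s["eef_pos"][:2],0];print("screw in tool",c.round(1),"Fn",round(float(s["force"]@R[:,0]),1),"Ft",round(float(s["force"]@R[:,1]),1))
E
python3 -c "
from h import *
st()
for n in ('wrist',): cv2.imwrite(f'pics/{n}7.png',eyes.capture(n))
"
```

```text
t 14.7 pos [502.5  59.  116.3] F [ 1.4 -5.8  0.6] yaw 113.2 zax [-0. -0. -1.] gw 0.0
screw in tool [ 21.8 170.1  -0. ] Fn -5.9 Ft -1.0
```

View pics/wrist7.png

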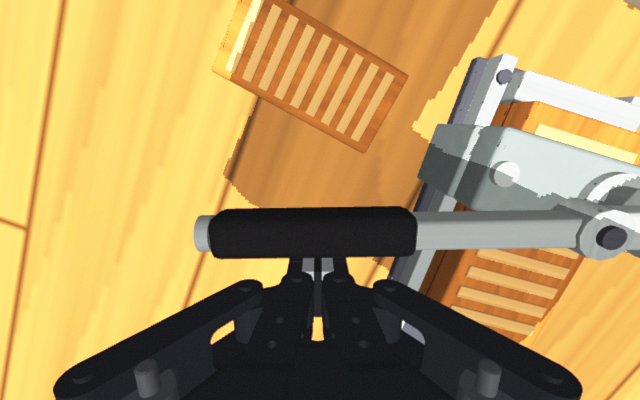

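move_arm(deltas=[[0.25,-0.03,0,0,0,0.86],[0.25,-0.03,0,0,0,0.86],[0.25,-0.03,0,0,0,0.86],[0.25,-0.03,0,0,0,0.86],[0.25,-0.03,0,0,0,0.86],[0.25,-0.03,0,0,0,0.86],[0.25,-0.03,0,0,0,0.86],[0.25,-0.03,0,0,0,0.86],[0.25,-0.03,0,0,0,0.86],[0.25,-0.03,0,0,0,0.86]])

```text
time_s: 15.75
eef_pos: [491.2, 81.3, 116.2]
ee_rot: [-0.0, 0.612, 0.791, -0.001]
force: [-0.5, -8.3, 1.0]
grip_width: -0.001
```

```bash
python3 -c "
from h import *
st()
"
```

```text
t 15.75 pos [491.2  81.3 116.2] F [-0.5 -8.3  1. ] yaw 104.6 zax [-0.001 -0.001 -1.   ] gw -0.0
screw in tool [ 22.6 170.3  -0.2] Fn -7.9 Ft -2.5
```

move_arm(deltas=[[0.17,-0.02,0,0,0,0.573],[0.17,-0.02,0,0,0,0.573],[0.17,-0.02,0,0,0,0.573],[0.17,-0.02,0,0,0,0.573],[0.17,-0.02,0,0,0,0.573],[0.17,-0.02,0,0,0,0.573],[0.17,-0.02,0,0,0,0.573],[0.17,-0.02,0,0,0,0.573],[0.17,-0.02,0,0,0,0.573],[0.17,-0.02,0,0,0,0.573]])

```text
time_s: 16.75
eef_pos: [485.4, 97.3, 116.1]
ee_rot: [-0.0, 0.65, 0.76, -0.001]
force: [-1.2, -9.1, 1.4]
grip_width: 0.001
```

```bash
python3 -c "
from h import *
st()
for n in ('wrist',): cv2.imwrite(f'pics/{n}8.png',eyes.capture(n))
"
```

```text
t 16.75 pos [485.4  97.3 116.1] F [-1.2 -9.1  1.4] yaw 98.9 zax [-0.002 -0.001 -1.   ] gw 0.0
screw in tool [ 22.6 170.5  -0.4] Fn -8.8 Ft -2.6
```

View pics/wrist8.png

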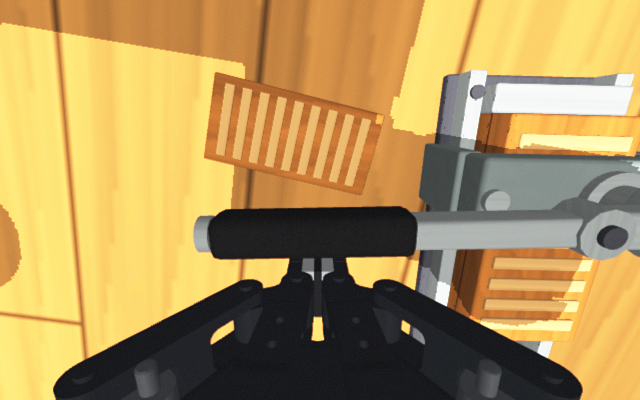

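move_arm(deltas=[[0.1,-0.01,0,0,0,0.344],[0.1,-0.01,0,0,0,0.344],[0.1,-0.01,0,0,0,0.344],[0.1,-0.01,0,0,0,0.344],[0.1,-0.01,0,0,0,0.344],[0.1,-0.01,0,0,0,0.344],[0.1,-0.02,0,0,0,0.344],[0.1,-0.02,0,0,0,0.344],[0.1,-0.02,0,0,0,0.344],[0.1,-0.02,0,0,0,0.344]])

```text
time_s: 17.8
eef_pos: [482.7, 107.0, 116.1]
ee_rot: [-0.0, 0.673, 0.74, -0.001]
force: [-0.8, -9.0, 1.5]
grip_width: 0.001
```

```bash
python3 -c "
from h import *
st()
"
```

```text
t 17.8 pos [482.7 107.  116.1] F [-0.8 -9.   1.5] yaw 95.4 zax [-0.002 -0.001 -1.   ] gw 0.0
screw in tool [ 23.  170.6  -0.4] Fn -8.8 Ft -1.7
```

```bash
cat >> h.py <<'E'
def bend(name):
    p=eyes.camera_params('wrist');im=eyes.capture('wrist');cv2.imwrite(f'pics/{name}.png',im)
    # pin: dark disc right side
    roi=im[190:290,570:640];g=roi.max(2);m=(g<75).astype('uint8')
    n,l,s,c=cv2.connectedComponentsWithStats(m)
    best=[(s[i,4],c[i]+[570,190]) for i in range(1,n) if 150<s[i,4]<1200 and abs(s[i,2]/s[i,3]-1)<.4]
    # steel/grip upper & lower edge line: black grip columns 220..400
    ys=[];xs=[]
    for u in range(225,405,4):
        col=im[150:250,u].max(1);k=np.where(col<60)[0]
        if len(k): ys.append(150+k[0]);xs.append(u)
    a,b=np.polyfit(xs,ys,1)
    P=[ray('wrist',(u,a*u+b),146,p)[:2] for u in(225,400)]
    d=P[1]-P[0];hd=np.degrees(np.arctan2(d[1],d[0]))
    print("cands",[(int(x),y.round(1)) for x,y in best])
    if best:
        pin=ray('wrist',max(best,key=lambda t:t[0])[1],146,p)[:2];e=O-pin;hh=np.degrees(np.arctan2(e[1],e[0]));print("pin",pin.round(1),np.hypot(*e).round(1),"handle",hd.round(2),"head",hh.round(2),"bend rad",np.radians(hh-hd).round(3))
E
python3 -c "
from h import *
bend('w9')
import h
class E: pass
im8=cv2.imread('pics/wrist8.png')
"
```

```text
cands [(179, array([605. , 233.5]))]
pin [601.9 142.8] 48.5 handle 6.46 head 3.81 bend rad -0.046
```

View pics/w9.png

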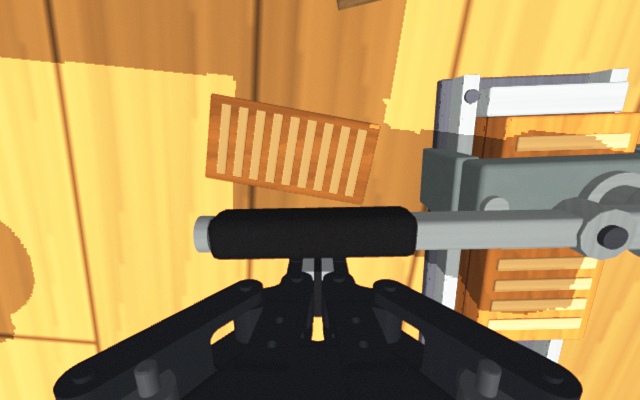

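```bash
python3 - <<'E'
import cv2,numpy as np
for f in('wrist6','wrist8','w9'):
    im=cv2.imread(f'pics/{f}.png');r=im[215:260,585:640]
    c=cv2.HoughCircles(cv2.resize(cv2.cvtColor(r,cv2.COLOR_BGR2GRAY),None,fx=4,fy=4,interpolation=cv2.INTER_CUBIC),cv2.HOUGH_GRADIENT,1,40,param1=80,param2=15,minRadius=35,maxRadius=65)
    print(f,None if c is None else [(585+x/4,215+y/4,q/4) for x,y,q in c[0][:3]])
c=cv2.imread('pics/w9.png')[150:300,520:640];cv2.imwrite('pics/w9c.png',cv2.resize(c,None,fx=4,fy=4))
E
```

```text
wrist6 [(np.float32(613.375), np.float32(236.125), np.float32(15.825))]
wrist8 [(np.float32(611.625), np.float32(240.125), np.float32(14.9))]
w9 [(np.float32(612.125), np.float32(240.125), np.float32(15.275))]
```

View pics/w9c.png

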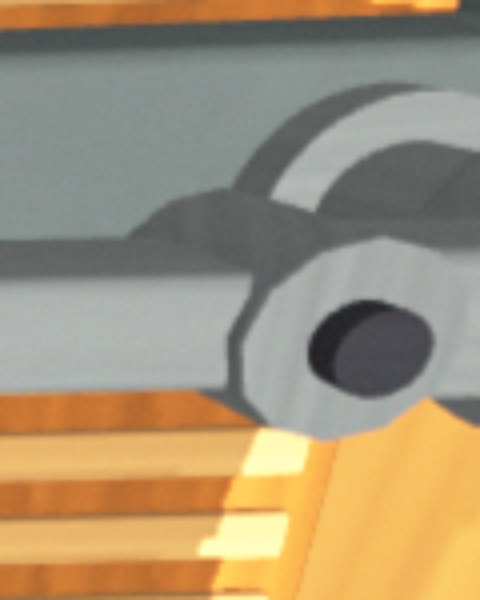

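move_arm(deltas=[[0.1,-0.01,0,0,0,0.344],[0.1,-0.01,0,0,0,0.344],[0.1,-0.01,0,0,0,0.344],[0.1,-0.01,0,0,0,0.344],[0.1,-0.01,0,0,0,0.344],[0.1,-0.01,0,0,0,0.344],[0.1,-0.02,0,0,0,0.344],[0.1,-0.02,0,0,0,0.344],[0.1,-0.02,0,0,0,0.344],[0.1,-0.02,0,0,0,0.344]])

```text
time_s: 18.85
eef_pos: [480.6, 116.8, 116.1]
ee_rot: [-0.0, 0.695, 0.719, -0.001]
force: [-1.4, -8.1, 1.5]
grip_width: 0.0
```

```bash
python3 -c "
from h import *
st()
im=eyes.capture('wrist');cv2.imwrite('pics/w10.png',im);cv2.imwrite('pics/w10c.png',cv2.resize(im[150:300,520:640],None,fx=4,fy=4))
"
```

```text
t 18.85 pos [480.6 116.8 116.1] F [-1.4 -8.1  1.5] yaw 92.0 zax [-0.002 -0.001 -1.   ] gw 0.0
screw in tool [ 23.3 170.6  -0.4] Fn -8.0 Ft -1.7
```

View pics/w10c.png

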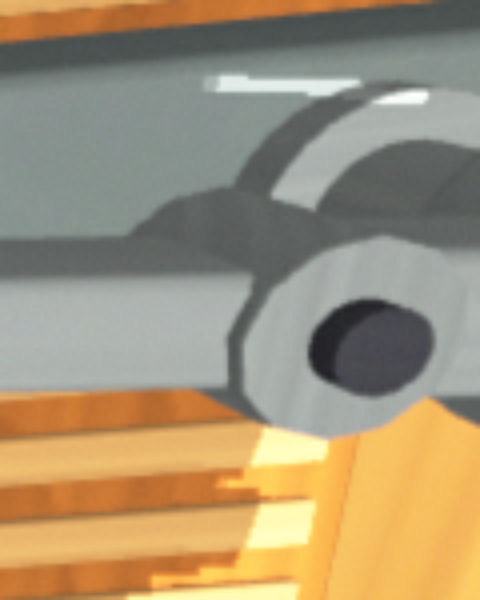

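The ring and pin look the same relative to the tool (pin at crop 385,345), so the hinge is still straight. The head is at about 0.47 rad, and I'll carry on.

move_arm(deltas=[[0.1,-0.01,0,0,0,0.344],[0.1,-0.01,0,0,0,0.344],[0.1,-0.01,0,0,0,0.344],[0.1,-0.01,0,0,0,0.344],[0.1,-0.01,0,0,0,0.344],[0.1,-0.01,0,0,0,0.344],[0.1,-0.02,0,0,0,0.344],[0.1,-0.02,0,0,0,0.344],[0.1,-0.02,0,0,0,0.344],[0.1,-0.02,0,0,0,0.344]])

```text
time_s: 19.9
eef_pos: [479.1, 126.7, 116.1]
ee_rot: [-0.0, 0.716, 0.698, -0.001]
force: [-0.7, -10.4, 1.5]
grip_width: 0.005
```

```bash
python3 -c "
from h import *
st()
im=eyes.capture('wrist');cv2.imwrite('pics/w11.png',im);cv2.imwrite('pics/w11c.png',cv2.resize(im[150:300,520:640],None,fx=4,fy=4))
"
```

```text
t 19.9 pos [479.1 126.7 116.1] F [ -0.7 -10.4   1.5] yaw 88.6 zax [-0.002 -0.002 -1.   ] gw 0.0
screw in tool [ 23.6 170.7  -0.4] Fn -10.5 Ft -0.4
```

View pics/w11c.png

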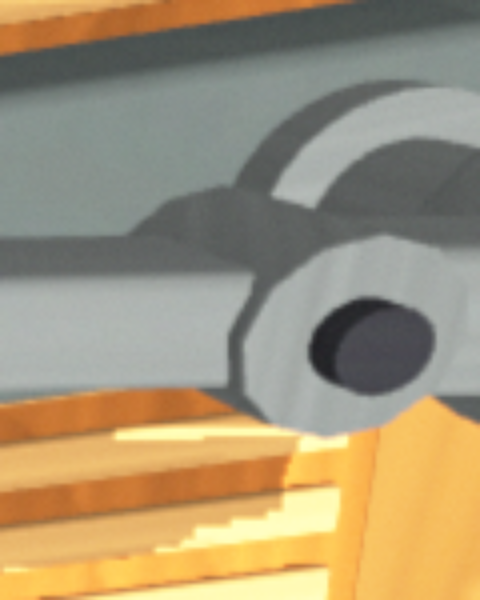

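Still straight at 10.5 N and about 0.53 rad.

move_arm(deltas=[[0.1,-0.01,0,0,0,0.344],[0.1,-0.01,0,0,0,0.344],[0.1,-0.01,0,0,0,0.344],[0.1,-0.01,0,0,0,0.344],[0.1,-0.01,0,0,0,0.344],[0.1,-0.01,0,0,0,0.344],[0.1,-0.02,0,0,0,0.344],[0.1,-0.02,0,0,0,0.344],[0.1,-0.02,0,0,0,0.344],[0.1,-0.02,0,0,0,0.344]])

```text
time_s: 20.95
eef_pos: [478.1, 136.7, 116.1]
ee_rot: [-0.0, 0.737, 0.676, -0.001]
force: [-1.6, -10.4, 2.0]
grip_width: 0.002
```

```bash
python3 -c "
from h import *
st()
im=eyes.capture('wrist');cv2.imwrite('pics/w12.png',im);cv2.imwrite('pics/w12c.png',cv2.resize(im[150:300,520:640],None,fx=4,fy=4))
"
```

```text
t 20.95 pos [478.1 136.7 116.1] F [ -1.6 -10.4   2. ] yaw 85.1 zax [-0.002 -0.002 -1.   ] gw 0.0
screw in tool [ 23.9 170.8  -0.4] Fn -10.5 Ft -0.7
```

View pics/w12c.png

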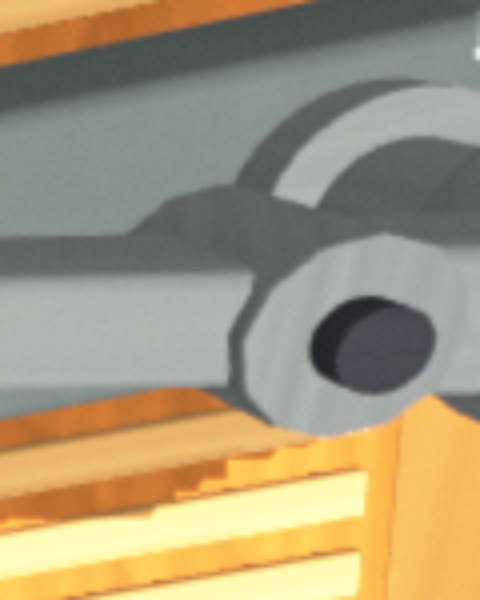

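Still straight at about 0.59 rad, so I'll keep going.

move_arm(deltas=[[0.1,-0.01,0,0,0,0.344],[0.1,-0.01,0,0,0,0.344],[0.1,-0.01,0,0,0,0.344],[0.1,-0.01,0,0,0,0.344],[0.1,-0.01,0,0,0,0.344],[0.1,-0.01,0,0,0,0.344],[0.1,-0.02,0,0,0,0.344],[0.1,-0.02,0,0,0,0.344],[0.1,-0.02,0,0,0,0.344],[0.1,-0.02,0,0,0,0.344]])

```text
time_s: 22.0
eef_pos: [477.8, 146.7, 116.0]
ee_rot: [-0.0, 0.756, 0.654, -0.002]
force: [-1.6, -10.5, 1.8]
grip_width: 0.004
```

```bash
python3 -c "
from h import *
st()
im=eyes.capture('wrist');cv2.imwrite('pics/w13.png',im);cv2.imwrite('pics/w13c.png',cv2.resize(im[150:300,520:640],None,fx=4,fy=4))
"
```

```text
t 22.0 pos [477.8 146.7 116. ] F [ -1.6 -10.5   1.8] yaw 81.7 zax [-0.003 -0.002 -1.   ] gw 0.0
screw in tool [ 24.3 170.8  -0.4] Fn -10.6 Ft -0.1
```

View pics/w13c.png

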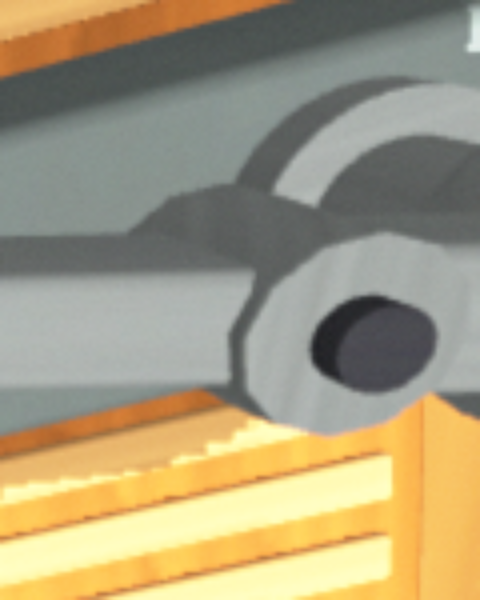

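move_arm(deltas=[[0.1,-0.01,0,0,0,0.344],[0.1,-0.01,0,0,0,0.344],[0.1,-0.01,0,0,0,0.344],[0.1,-0.01,0,0,0,0.344],[0.1,-0.01,0,0,0,0.344],[0.1,-0.01,0,0,0,0.344],[0.1,-0.02,0,0,0,0.344],[0.1,-0.02,0,0,0,0.344],[0.1,-0.02,0,0,0,0.344],[0.1,-0.02,0,0,0,0.344]])

```text
time_s: 23.05
eef_pos: [477.9, 156.8, 116.0]
ee_rot: [-0.0, 0.776, 0.631, -0.002]
force: [-2.5, -11.5, 2.0]
grip_width: -0.001
```

```bash
python3 -c "
from h import *
st()
im=eyes.capture('wrist');cv2.imwrite('pics/w14.png',im);cv2.imwrite('pics/w14c.png',cv2.resize(im[150:300,520:640],None,fx=4,fy=4))
"
```

```text
t 23.05 pos [477.9 156.8 116. ] F [ -2.5 -11.5   2. ] yaw 78.2 zax [-0.003 -0.002 -1.   ] gw -0.0
screw in tool [ 24.6 170.9  -0.5] Fn -11.8 Ft -0.1
```

View pics/w14c.png

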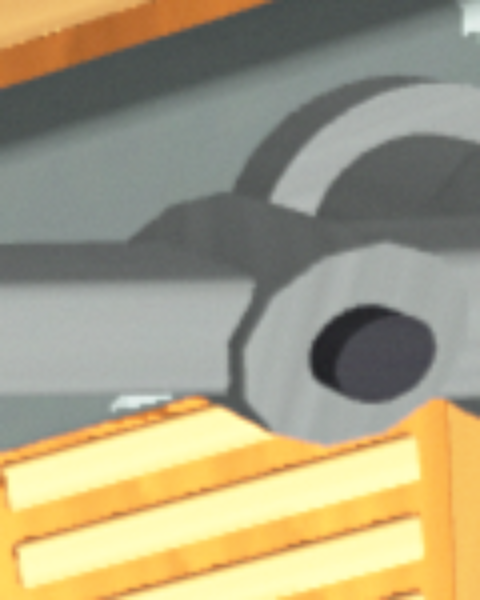

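The pin has moved about 8 crop px against the ring and the force is 11.8 N, so break-over has started at roughly 0.02 rad. I'll swing about the pin for another 11 mm.

move_arm(deltas=[[0.15,-0.02,0,0,0,0.65],[0.15,-0.02,0,0,0,0.65],[0.15,-0.02,0,0,0,0.65],[0.15,-0.02,0,0,0,0.65],[0.15,-0.02,0,0,0,0.65],[0.15,-0.02,0,0,0,0.65],[0.1,-0.01,0,0,0,0.45],[0.1,-0.01,0,0,0,0.45],[0,0,0,0,0,0],[0,0,0,0,0,0]])

```text
time_s: 24.1
eef_pos: [478.7, 167.8, 115.8]
ee_rot: [-0.0, 0.801, 0.598, -0.002]
force: [-5.3, -9.0, 1.8]
grip_width: 0.001
```

```bash
python3 -c "
from h import *
st()
im=eyes.capture('wrist');cv2.imwrite('pics/w15.png',im);cv2.imwrite('pics/w15c.png',cv2.resize(im[150:300,520:640],None,fx=4,fy=4))
"
```

```text
t 24.1 pos [478.7 167.8 115.8] F [-5.3 -9.   1.8] yaw 73.5 zax [-0.004 -0.002 -1.   ] gw 0.0
screw in tool [ 27.9 170.7  -0.7] Fn -10.1 Ft -2.5
```

View pics/w15c.png

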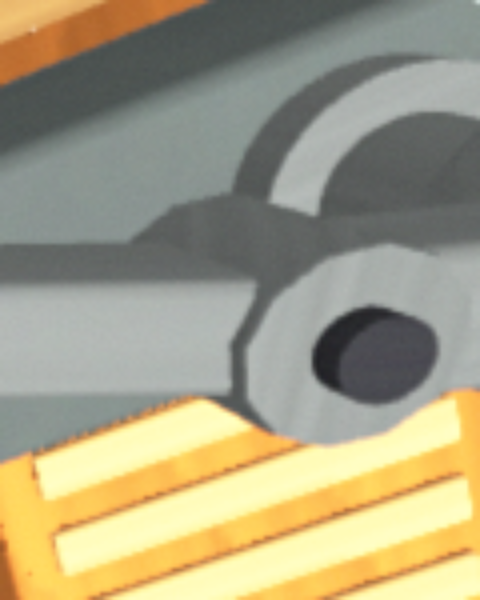

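View pics/w15.png

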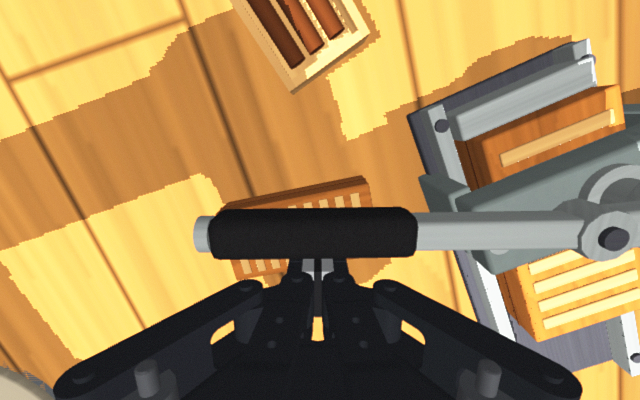

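The ring has now shifted about 31 crop px against the pin, a bend of roughly 0.07–0.10 rad. I'll add 6 mm so it's clearly past 0.08 while staying well below 0.26.

move_arm(deltas=[[0.1,-0.01,0,0,0,0.45],[0.1,-0.01,0,0,0,0.45],[0.1,-0.01,0,0,0,0.45],[0.1,-0.02,0,0,0,0.45],[0.1,-0.02,0,0,0,0.45],[0.1,-0.02,0,0,0,0.45],[0,0,0,0,0,0],[0,0,0,0,0,0],[0,0,0,0,0,0],[0,0,0,0,0,0]])

```text
time_s: 25.15
eef_pos: [479.5, 173.8, 115.8]
ee_rot: [-0.001, 0.815, 0.579, -0.003]
force: [-6.4, -10.0, 3.1]
grip_width: 0.001
```

```bash
python3 -c "
from h import *
st()
im=eyes.capture('wrist');cv2.imwrite('pics/w16.png',im);cv2.imwrite('pics/w16c.png',cv2.resize(im[150:300,520:640],None,fx=4,fy=4))
"
```

```text
t 25.15 pos [479.5 173.8 115.8] F [ -6.4 -10.    3.1] yaw 70.8 zax [-0.005 -0.002 -1.   ] gw 0.0
screw in tool [ 30.  170.4  -0.8] Fn -11.6 Ft -2.8
```

View pics/w16c.png

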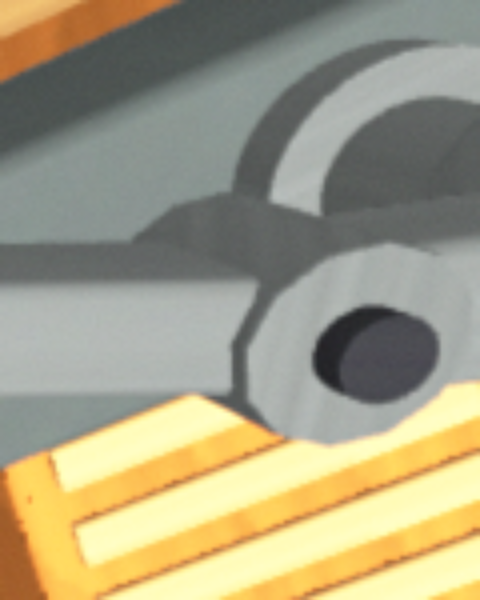

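move_arm(deltas=[[0.1,-0.01,0,0,0,0.45],[0.1,-0.01,0,0,0,0.45],[0.1,-0.01,0,0,0,0.45],[0.05,0,0,0,0,0.2],[0,0,0,0,0,0],[0,0,0,0,0,0],[0,0,0,0,0,0],[0,0,0,0,0,0],[0,0,0,0,0,0],[0,0,0,0,0,0]])

```text
time_s: 26.2
eef_pos: [480.1, 177.3, 115.7]
ee_rot: [-0.001, 0.823, 0.568, -0.003]
force: [-6.4, -9.2, 3.8]
grip_width: -0.006
```

```bash
python3 -c "
from h import *
st()
im=eyes.capture('wrist');cv2.imwrite('pics/w17.png',im);cv2.imwrite('pics/w17c.png',cv2.resize(im[150:300,520:640],None,fx=4,fy=4))
"
```

```text
t 26.2 pos [480.1 177.3 115.7] F [-6.4 -9.2  3.8] yaw 69.2 zax [-0.006 -0.002 -1.   ] gw -0.01
screw in tool [ 31.1 170.2  -0.9] Fn -10.9 Ft -2.8
```

View pics/w17c.png

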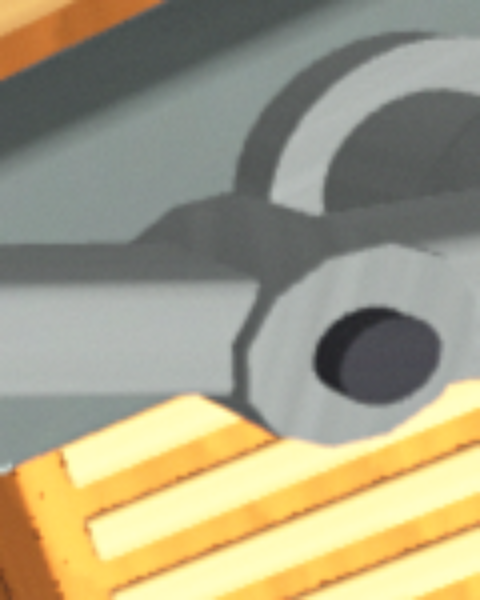

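The bend is now about 0.15 rad and the force has levelled at around 11 N, so it has broken over. I'll let go by backing straight off and then lifting.

move_arm(deltas=[[-0.3,0,0,0,0,0],[-0.4,0,0,0,0,0],[-0.4,0,0,0,0,0],[-0.4,0,0,0,0,0],[-0.5,0,0,0,0,0],[-0.8,0,0,0,0,0],[-1.2,0,0,0,0,0],[-1.2,0,0,0,0,0],[-1,0,0,0,0,0],[0,0,0,0,0,0]])

```text
time_s: 27.25
eef_pos: [459.6, 119.1, 116.3]
ee_rot: [-0.0, 0.823, 0.567, -0.0]
force: [0.7, -0.2, -0.1]
grip_width: -0.001
```

move_arm(deltas=[[0,0,-2,0,0,0],[0,0,-3,0,0,0],[0,0,-3,0,0,0],[0,0,-3,0,0,0],[-2,0,-1,0,0,0],[-4,0,0,0,0,0],[-4,0,0,0,0,0],[-4,0,0,0,0,0],[-2,0,0,0,0,0],[0,0,0,0,0,0]])

```text
time_s: 28.25
eef_pos: [402.8, -31.1, 236.5]
ee_rot: [0.0, 0.824, 0.567, 0.0]
force: [0.1, 0.3, 0.2]
grip_width: -0.0
```

```bash
python3 -c "
from h import *
st()
for n in('top','wrist'):cv2.imwrite(f'pics/{n}18.png',eyes.capture(n))
a=cv2.imread('pics/top18.png');cv2.imwrite('pics/crop18.png',cv2.resize(a[110:260,180:380],None,fx=4,fy=4,interpolation=cv2.INTER_CUBIC))
"
```

```text
t 28.25 pos [402.8 -31.1 236.5] F [0.1 0.3 0.2] yaw 69.0 zax [ 0. -0. -1.] gw -0.0
screw in tool [2.539e+02 1.677e+02 1.000e-01] Fn 0.3 Ft -0.0
```

View pics/crop18.png

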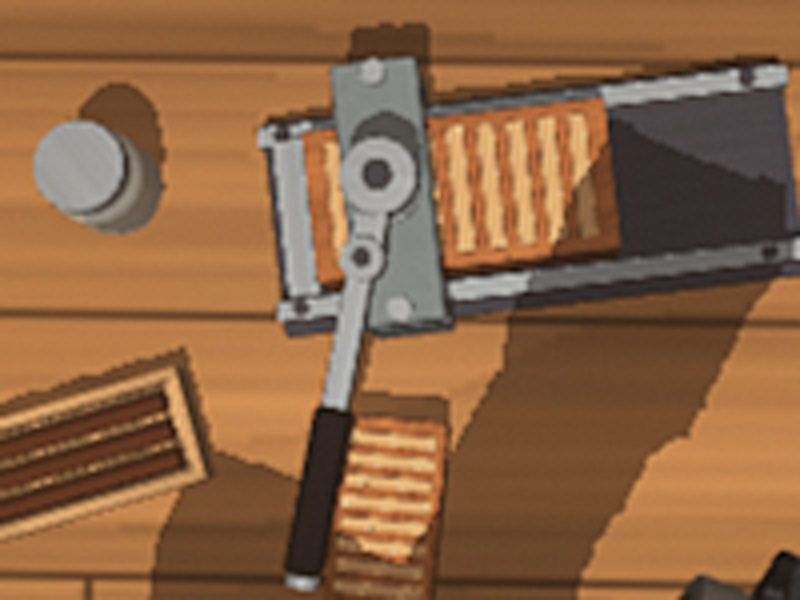

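View pics/wrist18.png

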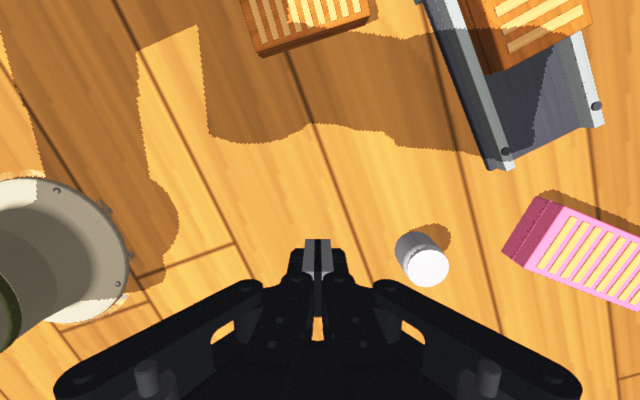

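```bash
python3 -c "
from h import *
f=lambda x,y,z:ray('top',(x/4+180-.4,y/4+110-.4),z)[:2]
m=(f(605,97,64)+f(619,250,64))/2-O
print('mould y',m@Y+90,'x',m@X)
a,b,c=f(377,173,147),f(361,257,144),f(303,580,144)
an=lambda d:np.arctan2(d[1],d[0])
print('bend',an(b-c)-an(a-b), 'head deg',np.degrees(an(a-b)), np.degrees(an(a-c)))
print(ray('top',(180+80/4,110+168/4),85))
"
```

```text
mould y -38.758498285069265 x -0.029229822063001787
bend 0.019890725087882144 head deg -10.177186944212282 -9.273831208855874
[661.14538308 324.2405548   85.        ]
```

```bash
python3 -c "
from h import *
order.finish_job();go(None)"
```

```text
the job is handed in; nothing more can be done
the job is handed in; nothing more can be done
```

I pushed the mould home, swung the wrench clockwise until its hinge broke over, let go, and handed the job in at about 28 s. `finish_job` gives no verdict, so what follows are my own checks.

- **Mould:** It slid about 63 mm at 5–6 N. At the stop the force rose to about 16 N with hardly any further movement, well under the 40 N limit. In the last picture its origin is at about y = -38.8 mm. That is about 1 mm past the true home position of -40 mm, within the roughly 2 mm calibration error. The picture shows no gap at the end stop.
- **Wrench:** The hinge started to bend about 0.7 rad from the start. I stopped at a bend of about 0.15 rad, estimated from the wrist pictures, not read directly. The force levelled off at about 11 N, and no reading went above 12 N. After release the hinge measured about 0.02 rad, which is straight within picture accuracy.
- **At the end:** The robot was clear of everything, with no force on the tool. I didn't touch the jar, the tin or the tray, and the jar measured within about 2 mm of its starting place. I did not re-measure the tin and the tray.

No check failed. My estimates of the bend while pushing differed by a few hundredths of a rad, so I went 3.5 mm further to be clearly past 0.08.

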